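# Take the hot lid off the bearing pot with the lid lifter

### The arm

A 7-joint arm with a two-finger parallel gripper is mounted at the origin on the work surface. World frame = base frame: x ahead of the robot, y to its left, z up, the work surface at z = 0. Lengths are in m, angles in rad, forces in N, time in s.
With the tool pointing down it reaches from about 0.4 to 0.85 m from the base axis. Payload 10.4 kg.
Tool frame: the origin (TCP) lies on the centre line of the jaws, within the pads' length; the fingertips stand 11 mm ahead of it and the grasp point (between the pads) lies 8 mm behind it (manip.finger_overhang is the distance from the TCP to the fingertips, in m); z points along the fingers, y is the line along which they close (so a half turn about z gives the same grasp; the last joint's range is limited). The gripper opens to 85 mm and grips with 20 to 120 N. Pads are 22 mm wide; open, the fingers measure 114 mm over their backs; the gripper's body (76 mm by 85 mm) begins 54 mm behind the grasp point. The pads swing forward as they close: fully open they stand 13 mm farther back than shut.
Start: joints at [1.306, 0.332, -0.065, 1.46, 0.022, 1.35, -0.088], TCP at [0.15, -0.607, 0.242] pointing down, gripper open.
Joint ranges: [-2.6, 2.6], [-0.5, 2.12], [-1.47, 1.34], [0.16, 2.42], [-1.27, 4.41], [0.06, 2.06], [-2.6, 2.6]. Speed limits (rad/s): [2.22, 2.22, 2.79, 2.79, 3.14, 3.14, 3.14].

### API

Orientations are given as a unit quaternion [x, y, z, w].
In Python, from workcell import manip, imaging, workorder gives the robot as it stands.
- The arm moves only by the tool jog_arm, never from a script. Its argument "deltas" is a list of rows, each an object with "gripper": the opening, from 0 (shut) to 1 (fully open); "offset": the shift along the tool's x, y, z in m, a list of three; "rotation": the turn, a rotation vector about the tool's x, y, z in degrees, a list of three. In form: [{"gripper": gripper, "offset": [tx, ty, tz], "rotation": [ax, ay, az]}, ...]. A call has 1 to 20 rows; each row shifts and turns the commanded pose from where the row before left it, along the tool's axes as they then stand; what a row does not reach is not made up. A row lasts 1/10 s, in which the tool goes at most 50 mm and 8.59 degrees, less where a joint would pass 70% of its speed; a pose out of reach is approached as far as the arm can. A call with a gripper value outside its range is refused whole. The fingers move at their own pace and stop on an object; "newtons" is the grip in N (left out, the last holds). Time passes only in rows, so rows that do not move let the fingers close. It gives the time, the measured TCP pose, the force, the opening and the grip force at its end, in the units of the state.
- manip.get_obs(): the state, without advancing time (a new reading comes with each control period).
- imaging.camera(name): name is "side" or "top" or "wrist"; returns the picture (400x640x3 uint8, blue, green, red); there is no depth.
- imaging.camera_model(name): a dict with "camera_matrix" (3x3 intrinsics, pixels), "world_to_cam" (4x4, takes a point from world to camera coordinates); the wrist camera has in their place "hand_eye" (4x4, takes a point from camera to tool coordinates, whose origin is the TCP and whose axes are the flange's). Camera axes: x right, y up, looking along -z (the intrinsics and any distortion apply to the point x, -y, -z); pixel columns grow to the right and rows downward; lengths in m; the calibration is good to about 2 mm. A picture is of the moment at which its call begins: read the wrist's pose just before it. camera_model takes no time and is no camera call.
- workorder.hand_in(): hands the job in; it is judged then, once.
The state is a dict: "clock": time; "joint_pos": joint angles; "joint_velocities": joint speeds; "tau": joint torques, N m; "position": TCP position; "ee_rot": TCP orientation; "ft_force": force on the tool from outside, world axes, zero at the start; "torque": the same for the moment, N m; "grip_width": opening from 0.0 (shut) to 1.0 (fully open); "grasp_force": force on a finger pad.
Only numpy, scipy, OpenCV 4.12 (cv2) and the standard library are available. Lean on these libraries where they do the work, as an engineer would, in place of code of your own. Each camera call takes 0.05 s, during which the arm holds its last target. There are 200 camera calls.

### The job

The bearing warming in the pot on the hot plate is ready, and the pot's lid is too hot to touch: take the forked lid lifter by its yellow grip, hook it under the middle of the lid's loop handle, lift the lid off level, carry it over and lower it gently flat onto the middle of the wooden trivet. Unhook the lifter and stand it back upright in the middle of its green board, then let go. Never touch the lid with the gripper or arm or let it tip, and leave the pliers, funnel and jar alone.

Things in the scene. Friction and masses are not known exactly. Their poses are not given: they have to be found in the camera images.
- pot: Fixed white hot plate, 170 x 170 x 34 mm, with a black disc to 40 mm and on it a fixed steel pot, outer diameter 148 mm, inner 140 mm, rim 105 mm above the bench. Two small wire ears and a black knob stick out of its sides. Origin: on the bench under the pot's centre; z up.
- lid: Loose round steel lid, about 0.3 kg (0.24 to 0.39): disc 156 mm across and 4 mm thick, and under it a centring boss 120 mm across and 5 mm deep that sits inside the pot's mouth (lift at least 6 mm before moving sideways). Origin: centre of the boss's underside, 5 mm below the pot rim when closed; disc top 9 mm above it. x: through the loop, y: along the loop's bar, z up.
- lid_base (a point): The lid's origin: centre of the underside of its boss.
- lid_loop (a point): Centre of the round copper top bar of the lid's loop handle, 54 mm above the lid's origin, 45 mm above the disc. Bar 8 mm thick, along y, straight for 44 mm; legs at y = +-30 mm (inner clear width 52 mm, clear height 41 mm under the bar). Axes as the lid's; the loop is the same from its +x and -x side.
- trivet: Fixed dark wooden slatted trivet, 180 x 180 mm, top 24 mm above the bench. Origin: on the bench under its centre. The lid lies on it on its boss, lid origin then 24 mm above the bench.
- pad: Fixed green board where the lifter stands, 150 (x) x 110 (y) x 8 mm. Origin: on the bench under its centre.
- lifter: Loose C-shaped lid lifter, 0.22 kg, standing on its tines. Origin: underside of the tines (8 mm above the bench on its board), straight below the grip centre. Two parallel flat steel tines 6 mm thick, 8 mm wide, at y = +-11 mm, run from x = -51 to +22 mm; their ends (x = 16 to 22 mm) turn up to 14 mm above the underside. An upright 10 mm rod at x = -45 mm joins them to the grip above; the C is open towards +x. z up.
- lifter_grip (a point): Centre of the yellow grip, 100 mm above the lifter's origin: bar 80 mm long (x from -45 to +35 mm), 18 mm wide (y), 26 mm tall (z). Grip it across y. Axes as the lifter's. From the grip's underside to the top of the tines is 81 mm.
- lifter_hook (a point): Point mid-way between the tines at the height of their top faces, 6 mm above the lifter's origin and 94 mm straight below the grip centre: the loop's bar should rest across the tines here, behind the upturned ends.
- pliers_mid (a point): Loose pliers with red handles, about 175 mm long, 14 mm tall, lying on the bench; point near their middle. Leave alone.
- funnel_mid (a point): Loose blue plastic funnel standing on its wide mouth, 100 mm across, 105 mm tall; point 50 mm up its axis. Leave alone.
- jar_mid (a point): Loose glass jar, 60 mm across, 80 mm tall; point at its centre. Leave alone.
Not all that is in view belongs to the job. What is shaped like the lifter but pink or white is not meant.

How it is judged:
By the outcome, as a careful person would: the job done as asked, in the order asked, and still so for the second after the job is handed in, with the robot touching nothing.
It also fails if it takes over 72 s, if anything falls off the work surface, if the arm or the gripper's body presses on something with over 40 N, if the wrist force passes 120 N, or if a joint passes its speed limit or range.

## Working session

There is one attempt and no reset: what is moved stays moved. The work goes in short steps, Python scripts to look and compute and a tool call to move; the robot and the scene stay as the last step left them, time stands still between calls to the robot, and variables do not carry over. Pictures are saved under pics/ and viewed, at most 10 in all, crops included, and the job is handed in when it is done.

Besides the shell and the picture viewer there is one more tool, called after "Emit:" as name(argument=value, ...) on one line, values as JSON. jog_arm: Moves the arm, as the interface text tells. Its arguments: {"type":"object","properties":{"deltas":{"type":"array","items":{"type":"object","properties":{"gripper":{"type":"number"},"offset":{"type":"array","items":{"type":"number"}},"rotation":{"type":"array","items":{"type":"number"}}}}},"newtons":{"type":"number"}},"required":["deltas"]}

```bash
mkdir -p pics; ls; python3 - <<'E'
from workcell import manip, imaging, workorder
import cv2,numpy as np
print(manip.get_obs(), getattr(manip,'finger_overhang',None))
for n in("top","side"):
    cv2.imwrite(f"pics/{n}0.png",imaging.camera(n)); print(n,imaging.camera_model(n))
print(imaging.camera_model("wrist"))
E
```

```text
pics
{'clock': 0.0, 'joint_pos': array([ 1.3063602 ,  0.33284958, -0.0646917 ,  1.46099971,  0.02158546,
        1.34987526, -0.08852841]), 'joint_velocities': array([ 0.00036855, -0.00041509, -0.00186888,  0.00043927, -0.0008404 ,
       -0.00147179,  0.00143564]), 'tau': array([-6.21613344e-05, -6.25442863e+01,  4.94302309e-02, -3.91601586e+01,
        1.63302000e-02,  9.92611429e-03,  2.41156010e-05]), 'position': array([ 0.14958246, -0.60644714,  0.24150193]), 'ee_rot': array([ 9.92699097e-01,  1.20615034e-01, -1.14936063e-04, -7.09279769e-04]), 'ft_force': array([ 0.57370436, -0.85036161, -0.718819  ]), 'torque': array([-0.05306907,  0.00547075, -0.03456482]), 'grasp_force': 0.0, 'grip_width': 0.9984784414002796} 0.011
top {'camera_matrix': array([[470.9064345 ,   0.        , 322.02530514],
       [  0.        , 470.9064345 , 201.74560148],
       [  0.        ,   0.        ,   1.        ]]), 'world_to_cam': array([[-0.13689822, -0.9905823 ,  0.00236309,  0.04788276],
       [ 0.97055275, -0.13365205,  0.20041078, -0.57332249],
       [-0.19820754,  0.02972938,  0.97970911, -1.1
[... 339 characters left out ...]
21304421, -0.47708003,  0.85264694, -0.21932323],
       [-0.38552635,  0.76082398,  0.52203094, -0.95242974],
       [ 0.        ,  0.        ,  0.        ,  1.        ]])}
{'camera_matrix': array([[296.31252396,   0.        , 323.08031536],
       [  0.        , 296.31252396, 201.02415966],
       [  0.        ,   0.        ,   1.        ]]), 'hand_eye': array([[-1.50848305e-04,  9.50403129e-01,  3.11020689e-01,
         7.84023430e-02],
       [ 9.99999952e-01,  5.92264056e-05,  3.04029087e-04,
        -5.41989485e-04],
       [ 2.70529558e-04,  3.11020720e-01, -9.50403093e-01,
        -1.31043586e-01],
       [ 0.00000000e+00,  0.00000000e+00,  0.00000000e+00,
         1.00000000e+00]])}
```

View pics/top0.png

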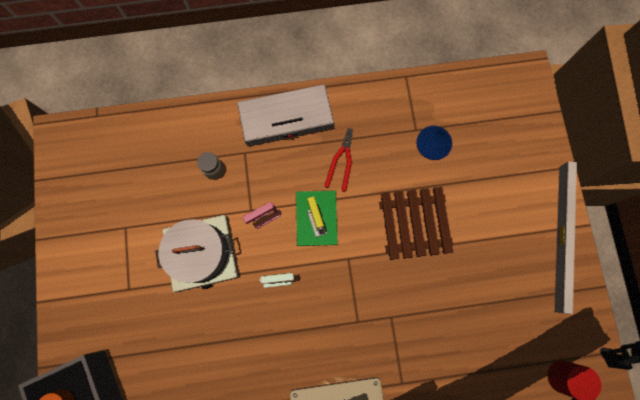

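View pics/side0.png

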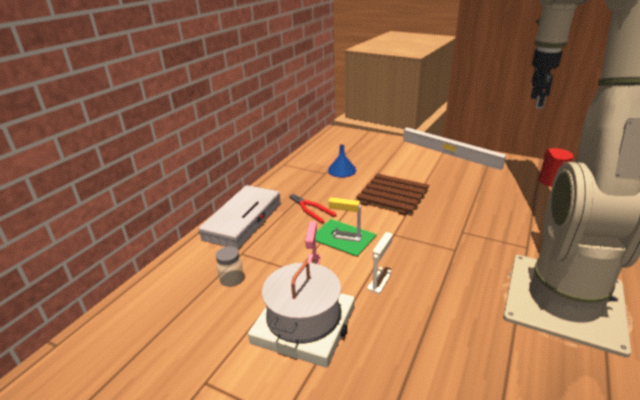

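Top view: candidates for the lifter are yellow (317,215), pink (262,215) and white (278,280). I choose the yellow one on the green board. The lid's copper bar is at (188,249), the trivet at (415,222), and the pliers, funnel and jar at (342,160), (434,142) and (209,164). The side view shows the yellow C's rod on the robot side, open away from the robot (+x).

```bash
cat > h.py <<'E'
from workcell import manip, imaging
import cv2,numpy as np
from scipy.spatial.transform import Rotation as R
def c2w(n,obs=None):
    m=imaging.camera_model(n)
    if n=="wrist":
        T=np.eye(4);T[:3,:3]=R.from_quat(obs["ee_rot"]).as_matrix();T[:3,3]=obs["position"]
        return m["camera_matrix"],T@m["hand_eye"]
    return m["camera_matrix"],np.linalg.inv(m["world_to_cam"])
def ray(px,K,T,z):
    px=np.atleast_2d(px).astype(float)
    d=np.c_[(px[:,0]-K[0,2])/K[0,0],-(px[:,1]-K[1,2])/K[1,1],-np.ones(len(px))]@T[:3,:3].T
    o=T[:3,3]; return o+d*((z-o[2])/d[:,2])[:,None]
def proj(P,K,T):
    p=(np.atleast_2d(P)-T[:3,3])@T[:3,:3]
    return np.c_[K[0,0]*p[:,0]/-p[:,2]+K[0,2],K[1,1]*-p[:,1]/-p[:,2]+K[1,2]]
def big(m):
    n,l,s,c=cv2.connectedComponentsWithStats(m.astype(np.uint8));return l==1+np.argmax(s[1:,4])
def rect(mask,K,T,z):
    P=ray(np.argwhere(mask)[:,::-1],K,T,z)[:,:2]
    (c,s,a)=cv2.minAreaRect((P*1000).astype(np.float32)); return np.round(c,1),np.round(s,1),round(a,1),np.round(P.mean(0)*1000,1)
E
python3 - <<'E'
from h import *
im=cv2.imread("pics/top0.png");K,T=c2w("top")
hsv=cv2.cvtColor(im,cv2.COLOR_BGR2HSV);h,s,v=cv2.split(hsv)
def box(x0,x1,y0,y1):
    b=np.zeros(h.shape,bool);b[y0:y1,x0:x1]=1;return b
y=box(295,340,185,250)&(h>22)&(h<36)&(s>150)&(v>90)
print("yellow",rect(big(y),K,T,.121))
g=box(285,350,180,255)&(h>45)&(h<85)&(s>100); print("pad",rect(g,K,T,.008))
t=box(370,460,180,265)&(v<105); t=cv2.morphologyEx(t.astype(np.uint8),cv2.MORPH_OPEN,np.ones((3,3)))>0
print("trivet",rect(t,K,T,.024))
l=box(150,245,215,295)&(s<60)&(v>90)&(v<190); 
c=box(168,208,235,262)&(s>100)&((h<15)|(h>170)); print("bar",rect(big(c),K,T,.158), c.sum())
for nm,p in(("pad",hsv[235,320]),("trivslat",hsv[225,405]),("lid",hsv[260,190]),("plate",hsv[270,228]),("bar",hsv[249,187]),("wood",hsv[225,396])):print(nm,p)
cv2.imwrite("pics/crop1.png",np.vstack([cv2.resize(im[180:300,145:345],None,fx=4,fy=4,interpolation=cv2.INTER_CUBIC)]))
E
```

```text
yellow (array([539.8,  -8. ]), array([78.7, 18.9]), 10.4, array([539.5,  -8.4]))
pad (array([543.6, -10.6]), array([107.5, 147.9]), 84.0, array([541.9, -11.1]))
trivet (array([ 493.6, -271.4]), array([177.9, 185.6]), 88.2, array([ 490.8, -272.7]))
bar (array([486.1, 302.6]), array([70.5, 11.1]), 89.6, array([486.4, 305.6])) 113
pad [ 45  70 113]
trivslat [  8 181  76]
lid [ 11  48 186]
plate [ 30  43 201]
bar [  8 181 124]
wood [ 13 170 168]
```

View pics/crop1.png

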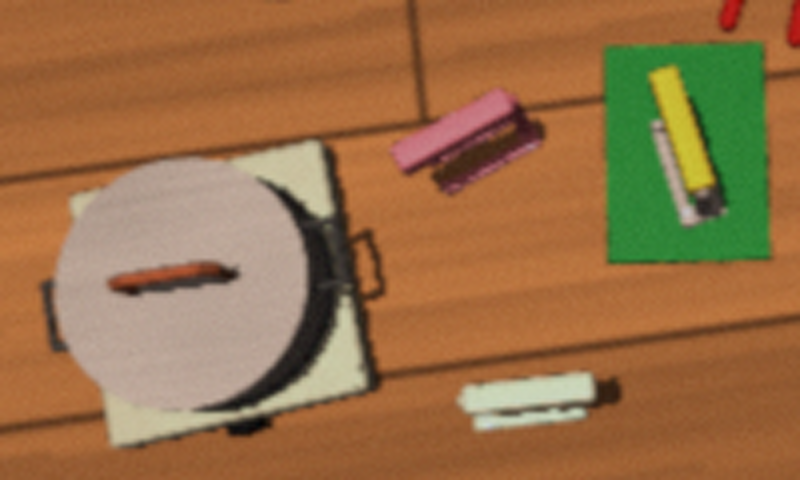

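Crop: the yellow grip's centre is near (682,130), its dark rod base at the lower (robot) end, and its open end up and away. The pink and white decoys are clearly different. Measured sizes match (grip 79x19, pad 148x108, trivet 178x186, bar 70 long). Moving above the grip.

Emit:
jog_arm(deltas=[{"gripper": 1,"offset": [0.012,-0.011,0]},{"gripper": 1,"offset": [0.028,-0.026,0]},{"gripper": 1,"offset": [0.028,-0.026,0]},{"gripper": 1,"offset": [0.028,-0.026,0]},{"gripper": 1,"offset": [0.028,-0.026,0]},{"gripper": 1,"offset": [0.028,-0.026,0]},{"gripper": 1,"offset": [0.028,-0.026,0]},{"gripper": 1,"offset": [0.028,-0.026,0]},{"gripper": 1,"offset": [0.028,-0.026,0]},{"gripper": 1,"offset": [0.028,-0.026,0]},{"gripper": 1,"offset": [0.028,-0.026,0]},{"gripper": 1,"offset": [0.028,-0.026,0]},{"gripper": 1,"offset": [0.028,-0.026,0]},{"gripper": 1,"offset": [0.028,-0.026,0]},{"gripper": 1,"offset": [0.028,-0.026,0]},{"gripper": 1,"offset": [0.028,-0.026,0]},{"gripper": 1,"offset": [0.028,-0.026,0]},{"gripper": 1,"offset": [0.028,-0.026,0]},{"gripper": 1,"offset": [0.028,-0.026,0.005]},{"gripper": 1,"offset": [0.012,-0.011,0.005],"rotation": [0,0,3.4]}])

```text
schema error: expected keys gripper, offset, rotation
```

```bash
cat > y.py <<'E'
from h import *
import sys
o=manip.get_obs();im=imaging.camera("wrist");K,T=c2w("wrist",o)
cv2.imwrite(sys.argv[1],im)
print(o["clock"],o["position"],R.from_quat(o["ee_rot"]).as_matrix()[:,0],R.from_quat(o["ee_rot"]).as_matrix()[:,2],o["joint_pos"])
h,s,v=cv2.split(cv2.cvtColor(im,cv2.COLOR_BGR2HSV))
m=big((h>22)&(h<36)&(s>150)&(v>90));print("yellow",rect(m,K,T,.121))
g=(h>45)&(h<85)&(s>100); print("pad",rect(big(g),K,T,.008))
E
python3 y.py pics/w1.png
```

```text
0.1 [ 0.14958716 -0.60650573  0.24161563] [ 9.70898397e-01  2.39491753e-01 -4.60033901e-05] [-3.45575776e-04  1.20887508e-03 -9.99999210e-01] [ 1.30641216  0.33279129 -0.06473258  1.46083806  0.02159938  1.34991618
 -0.08849133]Traceback (most recent call last):
  File "y.py", line 7, in <module>
    m=big((h>22)&(h<36)&(s>150)&(v>90));print("yellow",rect(m,K,T,.121))
  File "h.py", line 18, in big
    n,l,s,c=cv2.connectedComponentsWithStats(m.astype(np.uint8));return l==1+np.argmax(s[1:,4])
                                                                             ~~~~~~~~~^^^^^^^^^
    return _wrapfunc(a, 'argmax', axis=axis, out=out, **kwds)
    return bound(*args, **kwds)
ValueError: attempt to get argmax of an empty sequence
```

View pics/w1.png

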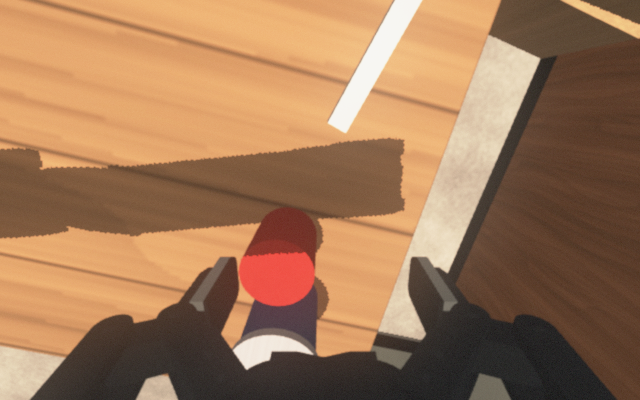

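The call was refused because every row needs all three keys. The wrist view shows a red cup below the gripper near (278,265), so I rise a little first.

Emit:
jog_arm(deltas=[{"gripper": 1,"offset": [0,0,-0.04],"rotation": [0,0,0]},{"gripper": 1,"offset": [0.012,-0.011,-0.02],"rotation": [0,0,0]},{"gripper": 1,"offset": [0.03,-0.0275,0],"rotation": [0,0,0]},{"gripper": 1,"offset": [0.03,-0.0275,0],"rotation": [0,0,0]},{"gripper": 1,"offset": [0.03,-0.0275,0],"rotation": [0,0,0]},{"gripper": 1,"offset": [0.03,-0.0275,0],"rotation": [0,0,0]},{"gripper": 1,"offset": [0.03,-0.0275,0],"rotation": [0,0,0]},{"gripper": 1,"offset": [0.03,-0.0275,0],"rotation": [0,0,0]},{"gripper": 1,"offset": [0.03,-0.0275,0],"rotation": [0,0,0]},{"gripper": 1,"offset": [0.03,-0.0275,0],"rotation": [0,0,0]},{"gripper": 1,"offset": [0.03,-0.0275,0],"rotation": [0,0,0]},{"gripper": 1,"offset": [0.03,-0.0275,0],"rotation": [0,0,0]},{"gripper": 1,"offset": [0.03,-0.0275,0],"rotation": [0,0,0]},{"gripper": 1,"offset": [0.03,-0.0275,0],"rotation": [0,0,0]},{"gripper": 1,"offset": [0.03,-0.0275,0],"rotation": [0,0,0]},{"gripper": 1,"offset": [0.03,-0.0275,0.01],"rotation": [0,0,0]},{"gripper": 1,"offset": [0.03,-0.0275,0.02],"rotation": [0,0,0]},{"gripper": 1,"offset": [0.03,-0.0275,0.02],"rotation": [0,0,0]},{"gripper": 1,"offset": [0.025,-0.025,0.02],"rotation": [0,0,0]},{"gripper": 1,"offset": [0.01,-0.01,0],"rotation": [0,0,3.4]}])

```text
clock: 2.15
position: [0.5445, -0.0051, 0.2293]
ee_rot: [0.996, 0.093, -0.002, -0.001]
ft_force: [-0.4, -0.0, -0.3]
grip_width: 1.0
grasp_force: 0.0
```

```bash
python3 y.py pics/w2.png
```

```text
2.15 [ 0.54449996 -0.00510661  0.22933724] [ 0.98270045  0.18516767 -0.00357149] [-0.00401395  0.00201468 -0.99998991] [ 0.53397426  0.23354586 -0.69609277  1.66115052  0.15166394  1.30652357
 -1.57361502]
yellow (array([5.782e+02, 5.000e-01]), array([4.3, 7.1]), 18.9, array([5.782e+02, 3.000e-01]))
pad (array([543.2, -11.3]), array([107.7, 147.1]), 83.5, array([555.1, -11.6]))
```

View pics/w2.png

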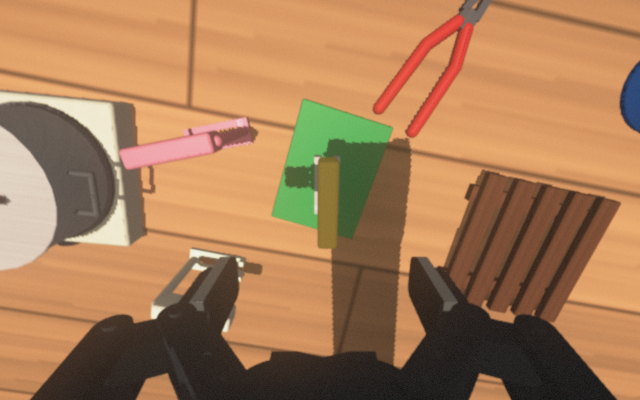

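```bash
python3 - <<'E'
from h import *
im=cv2.imread("pics/w2.png");K,T=c2w("wrist",manip.get_obs())
h,s,v=cv2.split(cv2.cvtColor(im,cv2.COLOR_BGR2HSV))
for t in(90,120,150,200):
  m=big((h>20)&(h<40)&(s>60)&(v>t));print(m.sum(),rect(m,K,T,.121))
E
```

```text
1810 (array([543.2,  -7.4]), array([83. , 19.5]), 10.3, array([546.5,  -7.5]))
1636 (array([542.3,  -7.1]), array([81.3, 18. ]), 9.6, array([544.7,  -7.2]))
7 (array([525.8,  38.5]), array([5.6, 0.9]), 7.3, array([525.8,  38.4]))
2 (array([469.4, 185.2]), array([0.9, 0. ]), 100.5, array([469.4, 185.2]))
```

Wrist view: the yellow grip is centred at (327,203), and the sizes and yaw agree with the tool (about 10 deg). Descending and gripping.

Emit:
jog_arm(deltas=[{"gripper": 1,"offset": [0.001,0.002,0.025],"rotation": [0,0,0]},{"gripper": 1,"offset": [0,0,0.03],"rotation": [0,0,0]},{"gripper": 1,"offset": [0,0,0.03],"rotation": [0,0,0]},{"gripper": 0.6,"offset": [0,0,0.03],"rotation": [0,0,0]},{"gripper": 0.6,"offset": [0,0,0.014],"rotation": [0,0,0]},{"gripper": 0.4,"offset": [0,0,0],"rotation": [0,0,0]},{"gripper": 0.3,"offset": [0,0,0],"rotation": [0,0,0]},{"gripper": 0.2,"offset": [0,0,0],"rotation": [0,0,0]},{"gripper": 0,"offset": [0,0,0],"rotation": [0,0,0]},{"gripper": 0,"offset": [0,0,0],"rotation": [0,0,0]},{"gripper": 0,"offset": [0,0,0],"rotation": [0,0,0]},{"gripper": 0,"offset": [0,0,0],"rotation": [0,0,0]}], newtons=70)

```text
clock: 3.4
position: [0.5475, -0.0105, 0.105]
ee_rot: [0.996, 0.091, 0.001, 0.0]
ft_force: [0.3, -0.5, 7.2]
grip_width: 0.196
grasp_force: 69.1
```

Emit:
jog_arm(deltas=[{"gripper": 0,"offset": [0,0,-0.01],"rotation": [0,0,0]},{"gripper": 0,"offset": [0,0,-0.02],"rotation": [0,0,0]},{"gripper": 0,"offset": [0,0,-0.035],"rotation": [0,0,0]},{"gripper": 0,"offset": [0,0,-0.04],"rotation": [0,0,0]},{"gripper": 0,"offset": [0,0,-0.04],"rotation": [0,0,0]},{"gripper": 0,"offset": [0,0,-0.04],"rotation": [0,0,0]},{"gripper": 0,"offset": [0,0,-0.03],"rotation": [0,0,0]},{"gripper": 0,"offset": [-0.004,-0.018,0],"rotation": [0,0,0]},{"gripper": 0,"offset": [-0.005,-0.028,0],"rotation": [0,0,0]},{"gripper": 0,"offset": [-0.005,-0.028,0],"rotation": [0,0,0]},{"gripper": 0,"offset": [-0.005,-0.028,0],"rotation": [0,0,0]},{"gripper": 0,"offset": [-0.005,-0.028,0],"rotation": [0,0,0]},{"gripper": 0,"offset": [-0.005,-0.028,0],"rotation": [0,0,0]},{"gripper": 0,"offset": [-0.005,-0.028,0],"rotation": [0,0,0]},{"gripper": 0,"offset": [-0.005,-0.028,0],"rotation": [0,0,0]},{"gripper": 0,"offset": [-0.005,-0.028,0],"rotation": [0,0,0]},{"gripper": 0,"offset": [-0.005,-0.028,0],"rotation": [0,0,0]},{"gripper": 0,"offset": [-0.005,-0.028,0],"rotation": [0,0,0]},{"gripper": 0,"offset": [-0.005,-0.028,0],"rotation": [0,0,5.7]},{"gripper": 0,"offset": [0,0,0],"rotation": [0,0,5.7]}])

```text
clock: 5.4
position: [0.4256, 0.3035, 0.318]
ee_rot: [1.0, -0.007, -0.001, -0.0]
ft_force: [-0.5, -0.4, -3.0]
grip_width: 0.198
grasp_force: 68.8
```

```bash
python3 - <<'E'
from h import *
o=manip.get_obs();print(o)
w=imaging.camera("wrist");s=imaging.camera("side")
cv2.imwrite("pics/w3.png",w);cv2.imwrite("pics/s3.png",s)
cv2.imwrite("pics/c3.png",np.vstack([w[:, :],cv2.resize(s[60:340,150:598],(640,400))])[:, :][:800])
cv2.imwrite("pics/c3.png",np.hstack([cv2.resize(w,(400,250)),cv2.resize(s[100:340,180:564],(400,250))]))
E
```

```text
{'clock': 5.4, 'joint_pos': array([ 0.13381622,  0.16676591, -0.93168494,  1.56828434,  0.13261632,
        1.47435603, -2.38828076]), 'joint_velocities': array([-4.66179941e-02, -3.17616123e-02,  1.60311235e-01,  1.15844115e-02,
       -2.60446948e-02,  2.88989285e-04, -9.13969331e-01]), 'tau': array([ 1.05879132e-01, -3.67021179e+01, -5.70434913e+00, -4.06728208e+01,
        3.77091123e-01, -2.91302009e-02,  1.07093643e+00]), 'position': array([0.42558415, 0.303464  , 0.3180227 ]), 'ee_rot': array([ 9.99977088e-01, -6.71860634e-03, -6.77188284e-04, -4.74349253e-04]), 'ft_force': array([-0.46885798, -0.38530999, -2.9971029 ]), 'torque': array([ 0.01509215, -0.05851145, -0.01849565]), 'grasp_force': 68.80508780479431, 'grip_width': 0.1982415658173714}
```

View pics/c3.png

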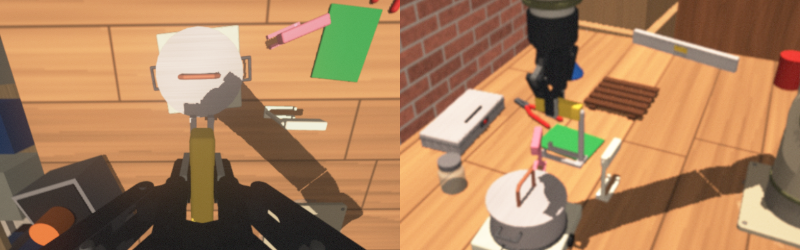

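Left (wrist): lifter held upright, lid loop bar at about (199,76) of the half-size view, i.e. roughly (318,122) in full. Right (side): the lifter hangs straight above and behind the pot. Now measuring bar, lid and lifter precisely.

```bash
python3 - <<'E'
from h import *
o=manip.get_obs();im=cv2.imread("pics/w3.png");K,T=c2w("wrist",o)
h,s,v=cv2.split(cv2.cvtColor(im,cv2.COLOR_BGR2HSV))
b=np.zeros(h.shape,bool);b[105:138,265:370]=1
m=big(b&(s>90)&((h<16)|(h>170)));print("bar",m.sum(),rect(m,K,T,.158))
b[:]=0;b[30:200,240:400]=1
l=b&(s<70)&(v>150)
# lid disc: circle fit of upper rim points by columns on disc-top plane
E=cv2.Canny(cv2.GaussianBlur(im,(3,3),0),60,150);
P=ray(np.argwhere((E>0)&b)[:,::-1],K,T,.109)[:,:2]
c=np.array([.486,.303])
for i in range(15):
    d=np.linalg.norm(P-c,axis=1);k=abs(d-.078)<(.008 if i<6 else .003)
    Q=P[k];x=np.linalg.lstsq(np.c_[2*Q,np.ones(len(Q))],(Q**2).sum(1),rcond=None)[0];c=x[:2]
print("lid",c,np.sqrt(x[2]+c@c),k.sum())
g=big((h>15)&(h<40)&(s>100)&(v>70)&(np.indices(h.shape)[0]>190)&(abs(np.indices(h.shape)[1]-322)<30))
print("grip",rect(g,K,T,o["position"][2]+.003+.013))
im=cv2.imread("pics/top0.png");K,T=c2w("top")
E=cv2.Canny(im,60,150);P=ray(np.argwhere(E>0)[:,::-1],K,T,.109)[:,:2];c=np.array([.486,.303])
for i in range(15):
    d=np.linalg.norm(P-c,axis=1);k=abs(d-.078)<(.008 if i<6 else .003)
    Q=P[k];x=np.linalg.lstsq(np.c_[2*Q,np.ones(len(Q))],(Q**2).sum(1),rcond=None)[0];c=x[:2]
print("lid top",c,np.sqrt(x[2]+c@c),k.sum())
E
```

```text
bar 509 (array([489.8, 304.2]), array([ 7.4, 62.8]), 1.1, array([489.8, 304.2]))
lid [0.48948342 0.30435712] 0.07801384563670644 323
grip (array([427.6, 300.8]), array([18.4, 79.1]), 89.4, array([430.7, 300.4]))
lid top [0.48802968 0.30942049] 0.07785645917735869 220
```

Lid centre (0.489, 0.305), with radius 78.0 mm as it must be and lid yaw about +1 deg. Lowering the tines to loop height on the near side of the bar.

Emit:
jog_arm(deltas=[{"gripper": 0,"offset": [0.01,-0.002,0.01],"rotation": [0,0,-0.8]},{"gripper": 0,"offset": [0.008,0,0.02],"rotation": [0,0,0]},{"gripper": 0,"offset": [0,0,0.025],"rotation": [0,0,0]},{"gripper": 0,"offset": [0,0,0.025],"rotation": [0,0,0]},{"gripper": 0,"offset": [0,0,0.015],"rotation": [0,0,0]},{"gripper": 0,"offset": [0,0,0.006],"rotation": [0,0,0]},{"gripper": 0,"offset": [0,0,0],"rotation": [0,0,0]},{"gripper": 0,"offset": [0,0,0],"rotation": [0,0,0]}])

```text
clock: 6.3
position: [0.4475, 0.3014, 0.2183]
ee_rot: [1.0, -0.001, 0.001, -0.0]
ft_force: [-0.1, 0.2, -2.4]
grip_width: 0.197
grasp_force: 68.8
```

```bash
python3 - <<'E'
from h import *
o=manip.get_obs();print(o["clock"],o["position"],o["ee_rot"],o["ft_force"],o["joint_pos"][[2,6]])
w=imaging.camera("wrist");s=imaging.camera("side")
cv2.imwrite("pics/w4.png",w);cv2.imwrite("pics/s4.png",s)
K,T=c2w("wrist",o)
p=o["position"];print("expect grip",p[:2]+[-.006,0])
h,sa,v=cv2.split(cv2.cvtColor(w,cv2.COLOR_BGR2HSV));I=np.indices(h.shape)
g=big((h>15)&(h<40)&(sa>100)&(v>70)&(I[0]>190)&(abs(I[1]-322)<30));print("grip",rect(g,K,T,p[2]+.016))
cv2.imwrite("pics/c4.png",np.hstack([w[20:320,190:490],cv2.resize(s[190:350,220:380],(480,480))[90:390]]))
E
```

```text
6.3 [0.44754753 0.30140349 0.21830827] [ 9.99999235e-01 -1.06161999e-03  5.67807350e-04 -2.84703611e-04] [-0.06947871  0.18051178 -2.38015801] [-0.90666344 -2.41748989]
expect grip [0.44154753 0.30140349]
grip (array([447.2, 301.7]), array([17.9, 78.6]), 89.9, array([450.4, 301.6]))
```

View pics/c4.png

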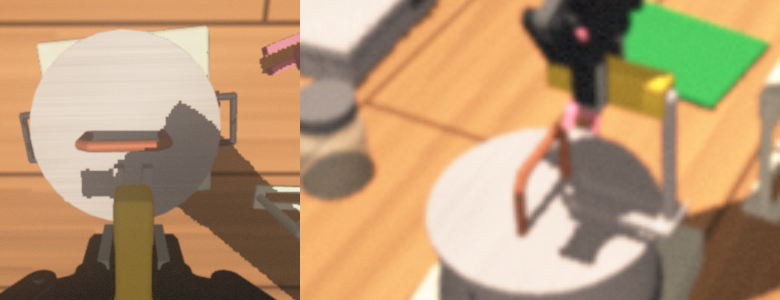

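The lifter is lowered with its tips just short of the bar, and the bar sits about 9 px left of the grip's line. Working out the lateral shift.

```bash
python3 - <<'E'
from h import *
o=manip.get_obs();im=cv2.imread("pics/w4.png");K,T=c2w("wrist",o)
h,s,v=cv2.split(cv2.cvtColor(im,cv2.COLOR_BGR2HSV))
b=np.zeros(h.shape,bool);b[140:180,260:370]=1
m=big(b&(s>90)&((h<16)|(h>170)));x=np.argwhere(m);print(x.min(0),x.max(0));print("bar",rect(m,K,T,.154))
b[:]=0;b[40:250,205:420]=1
E=cv2.Canny(cv2.GaussianBlur(im,(3,3),0),60,150);P=ray(np.argwhere((E>0)&b)[:,::-1],K,T,.109)[:,:2];c=np.array([.489,.305])
for i in range(15):
    d=np.linalg.norm(P-c,axis=1);k=abs(d-.078)<(.008 if i<6 else .003)
    Q=P[k];x=np.linalg.lstsq(np.c_[2*Q,np.ones(len(Q))],(Q**2).sum(1),rcond=None)[0];c=x[:2]
print("lid",c,np.sqrt(x[2]+c@c),k.sum())
# steel tine tips in side view? predicted pixels of tips / bar
Ks,Ts=c2w("side")
for n,q in (("tipL",[.4465+.022,.3014+.011,.132]),("tipR",[.4465+.022,.3014-.011,.132]),("rodtop",[.4015,.3014,.208]),("barL",[.489,.334,.154]),("barR",[.489,.274,.154])): print(n,(proj(q,Ks,Ts)[0]-[220,190])*3-[-300,90])
E
```

```text
[153 266] [171 361]
bar (array([487.9, 308.2]), array([11.2, 63.5]), 4.1, array([487.4, 308.3]))
lid [0.48773499 0.30830036] 0.0778922193865108 534
tipL [567.58584762 185.62005911]
tipR [583.52218124 164.74945772]
rodtop [669.39431025 110.25444703]
barL [520.79176282 171.16946196]
barR [566.30763854 115.61806641]
```

Bar and lid agree on (0.488, 0.308), and so does the top camera. Shift laterally, go in under the bar, and rise to contact.

Emit:
jog_arm(deltas=[{"gripper": 0,"offset": [0,-0.007,0],"rotation": [0,0,-2]},{"gripper": 0,"offset": [0,0,0],"rotation": [0,0,0]},{"gripper": 0,"offset": [0.01,0,0],"rotation": [0,0,0]},{"gripper": 0,"offset": [0.014,0,0],"rotation": [0,0,0]},{"gripper": 0,"offset": [0.01,0,0],"rotation": [0,0,0]},{"gripper": 0,"offset": [0.004,0,0],"rotation": [0,0,0]},{"gripper": 0,"offset": [0,0,0],"rotation": [0,0,0]},{"gripper": 0,"offset": [0,0,-0.006],"rotation": [0,0,0]},{"gripper": 0,"offset": [0,0,-0.006],"rotation": [0,0,0]},{"gripper": 0,"offset": [0,0,-0.004],"rotation": [0,0,0]},{"gripper": 0,"offset": [0,0,0],"rotation": [0,0,0]},{"gripper": 0,"offset": [0,0,0],"rotation": [0,0,0]}], newtons=100)

```text
clock: 7.6
position: [0.4851, 0.3093, 0.2335]
ee_rot: [1.0, 0.016, 0.0, 0.0]
ft_force: [0.7, -0.3, -2.2]
grip_width: 0.191
grasp_force: 100.5
```

```bash
python3 - <<'E'
from h import *
o=manip.get_obs();print(o["clock"],o["position"],o["ee_rot"],o["ft_force"],o["joint_pos"][[2,6]])
w=imaging.camera("wrist");s=imaging.camera("side")
cv2.imwrite("pics/w5.png",w);cv2.imwrite("pics/s5.png",s)
cv2.imwrite("pics/c5.png",np.hstack([w[70:320,190:490],cv2.resize(s[190:315,240:390],(600,500))[:250*2]][0:1]+[cv2.resize(s[180:330,230:380],(250,250))]))
cv2.imwrite("pics/c5.png",np.hstack([cv2.resize(w[70:320,210:460],(400,400)),cv2.resize(s[190:320,230:360],(400,400),interpolation=cv2.INTER_CUBIC)]))
E
```

```text
7.6 [0.48513917 0.30934642 0.23346813] [9.99868920e-01 1.61887351e-02 2.49527692e-04 6.71803531e-05] [ 0.69017069 -0.28598725 -2.1834075 ] [-0.88711386 -2.38591477]
```

View pics/c5.png

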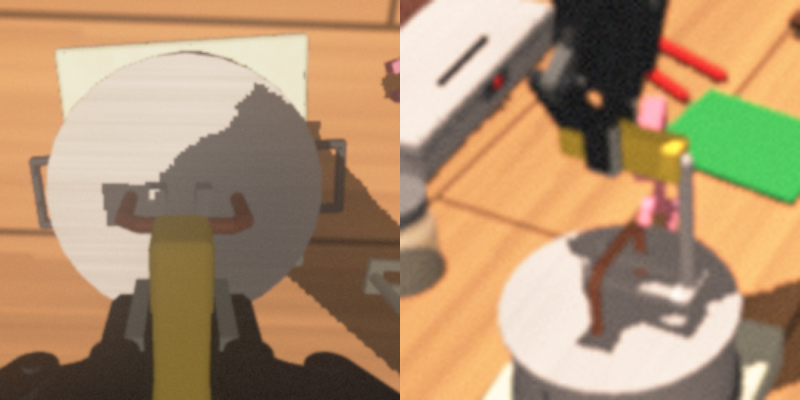

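The tine tips show beyond the bar at (143,190) and (203,190), centred under it. Lifting slowly.

Emit:
jog_arm(deltas=[{"gripper": 0,"offset": [0,0,-0.003],"rotation": [0,0,0]},{"gripper": 0,"offset": [0,0,-0.002],"rotation": [0,0,0]},{"gripper": 0,"offset": [0,0,-0.002],"rotation": [0,0,0]},{"gripper": 0,"offset": [0,0,-0.002],"rotation": [0,0,0]},{"gripper": 0,"offset": [0,0,-0.002],"rotation": [0,0,0]},{"gripper": 0,"offset": [0,0,-0.002],"rotation": [0,0,0]},{"gripper": 0,"offset": [0,0,-0.002],"rotation": [0,0,0]},{"gripper": 0,"offset": [0,0,-0.002],"rotation": [0,0,0]},{"gripper": 0,"offset": [0,0,-0.003],"rotation": [0,0,0]},{"gripper": 0,"offset": [0,0,-0.004],"rotation": [0,0,0]},{"gripper": 0,"offset": [0,0,-0.004],"rotation": [0,0,0]},{"gripper": 0,"offset": [0,0,-0.004],"rotation": [0,0,0]},{"gripper": 0,"offset": [0,0,-0.004],"rotation": [0,0,0]},{"gripper": 0,"offset": [0,0,-0.003],"rotation": [0,0,0]},{"gripper": 0,"offset": [0,0,0],"rotation": [0,0,0]},{"gripper": 0,"offset": [0,0,0],"rotation": [0,0,0]}])

```text
clock: 9.3
position: [0.4852, 0.3093, 0.2722]
ee_rot: [1.0, 0.016, 0.0, 0.0]
ft_force: [0.7, -0.1, -6.0]
grip_width: 0.189
grasp_force: 100.1
```

```bash
python3 - <<'E'
from h import *
o=manip.get_obs();print(o["clock"],o["position"],o["ee_rot"],o["ft_force"],o["torque"])
w=imaging.camera("wrist");s=imaging.camera("side")
cv2.imwrite("pics/w6.png",w);cv2.imwrite("pics/s6.png",s)
cv2.imwrite("pics/c6.png",np.hstack([cv2.resize(w[70:320,210:460],(400,400)),cv2.resize(s[190:320,230:360],(400,400),interpolation=cv2.INTER_CUBIC)]))
E
```

```text
9.3 [0.48516798 0.30933967 0.27221805] [9.99869223e-01 1.61718947e-02 1.69478659e-05 7.54807840e-05] [ 0.70828446 -0.09258087 -5.95272584] [ 0.03064495 -0.05897658  0.03986239]
```

View pics/c6.png

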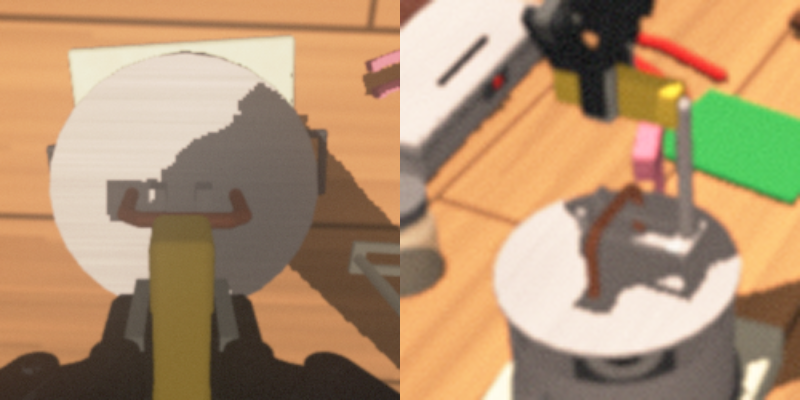

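The lid is lifted level (about 0.38 kg by the force change), with the bar seated on both tines. Raising and carrying; the trivet is rechecked from the earlier wrist picture.

Emit:
jog_arm(deltas=[{"gripper": 0,"offset": [0,0,-0.004],"rotation": [0,0,0]},{"gripper": 0,"offset": [0,0,-0.007],"rotation": [0,0,0]},{"gripper": 0,"offset": [0,0,-0.009],"rotation": [0,0,0]},{"gripper": 0,"offset": [0,0,-0.009],"rotation": [0,0,0]},{"gripper": 0,"offset": [0,0,-0.009],"rotation": [0,0,0]},{"gripper": 0,"offset": [0,0,-0.006],"rotation": [0,0,0]},{"gripper": 0,"offset": [0,0.002,-0.003],"rotation": [0,0,0]},{"gripper": 0,"offset": [0,0.004,0],"rotation": [0,0,0]},{"gripper": 0,"offset": [0,0.007,0],"rotation": [0,0,0]},{"gripper": 0,"offset": [0,0.01,0],"rotation": [0,0,0]},{"gripper": 0,"offset": [-0.0005,0.013,0],"rotation": [0,0,0]},{"gripper": 0,"offset": [-0.0005,0.016,0],"rotation": [0,0,0]},{"gripper": 0,"offset": [-0.0005,0.019,0],"rotation": [0,0,0]},{"gripper": 0,"offset": [-0.0005,0.022,0],"rotation": [0,0,0]},{"gripper": 0,"offset": [-0.0005,0.022,0],"rotation": [0,0,0]},{"gripper": 0,"offset": [-0.0005,0.022,0],"rotation": [0,0,0]},{"gripper": 0,"offset": [-0.0005,0.022,0],"rotation": [0,0,0]},{"gripper": 0,"offset": [-0.0005,0.022,0],"rotation": [0,0,0]},{"gripper": 0,"offset": [-0.0005,0.022,0],"rotation": [0,0,0]},{"gripper": 0,"offset": [-0.0005,0.022,0],"rotation": [0,0,0]}])

```text
clock: 11.4
position: [0.487, 0.0824, 0.3193]
ee_rot: [1.0, 0.016, 0.0, 0.0]
ft_force: [0.1, 0.3, -5.2]
grip_width: 0.189
grasp_force: 100.0
```

Emit:
jog_arm(deltas=[{"gripper": 0,"offset": [-0.0005,0.022,0],"rotation": [0,0,0]},{"gripper": 0,"offset": [-0.0005,0.022,0],"rotation": [0,0,0]},{"gripper": 0,"offset": [-0.0005,0.022,0],"rotation": [0,0,0]},{"gripper": 0,"offset": [-0.0005,0.022,0],"rotation": [0,0,0]},{"gripper": 0,"offset": [-0.0005,0.022,0],"rotation": [0,0,0]},{"gripper": 0,"offset": [-0.0005,0.022,0],"rotation": [0,0,0]},{"gripper": 0,"offset": [-0.0005,0.022,0],"rotation": [0,0,0]},{"gripper": 0,"offset": [-0.0005,0.022,0],"rotation": [0,0,0]},{"gripper": 0,"offset": [-0.0005,0.022,0],"rotation": [0,0,0]},{"gripper": 0,"offset": [-0.0005,0.022,0],"rotation": [0,0,0]},{"gripper": 0,"offset": [-0.0005,0.022,0],"rotation": [0,0,0]},{"gripper": 0,"offset": [-0.0005,0.019,0],"rotation": [0,0,0]},{"gripper": 0,"offset": [-0.0005,0.016,0],"rotation": [0,0,0]},{"gripper": 0,"offset": [-0.0005,0.013,0],"rotation": [0,0,0]},{"gripper": 0,"offset": [0,0.01,0],"rotation": [0,0,0]},{"gripper": 0,"offset": [0,0.007,0],"rotation": [0,0,0]},{"gripper": 0,"offset": [0,0.004,0],"rotation": [0,0,0]},{"gripper": 0,"offset": [0,0.002,0],"rotation": [0,0,0]},{"gripper": 0,"offset": [0,0,0],"rotation": [0,0,0]},{"gripper": 0,"offset": [0,0,0],"rotation": [0,0,0]}])

```text
clock: 13.4
position: [0.4907, -0.2282, 0.3194]
ee_rot: [1.0, 0.017, 0.0, -0.0]
ft_force: [0.2, 0.3, -6.1]
grip_width: 0.19
grasp_force: 100.0
```

```bash
python3 - <<'E'
from h import *
X=np.array([.98270045,.18516767,-.00357149]);Z=np.array([-.00401395,.00201468,-.99998991])
ob={"ee_rot":R.from_matrix(np.c_[X,np.cross(Z,X),Z]).as_quat(),"position":np.array([.5445,-.00510661,.22933724])}
K,T=c2w("wrist",ob);im=cv2.imread("pics/w2.png");h,s,v=cv2.split(cv2.cvtColor(im,cv2.COLOR_BGR2HSV))
b=np.zeros(h.shape,bool);b[165:325,440:625]=1
m=b&(s>90)&(v<135);m=cv2.morphologyEx(m.astype(np.uint8),cv2.MORPH_OPEN,np.ones((3,3)))>0
# right/top edges unobstructed: corners by eye of the slats
print("mask",rect(m,K,T,.024))
print(np.round(ray([[486,170],[619,201],[553,322],[430,280]],K,T,.024),4))
t=imaging.camera("top");w=imaging.camera("wrist");o=manip.get_obs();cv2.imwrite("pics/t7.png",t);cv2.imwrite("pics/w7.png",w);print(o["clock"],o["position"],o["ft_force"],o["ee_rot"])
K,T=c2w("top");z=o["position"][2]-.087-.045
E=cv2.Canny(t,60,150);P=ray(np.argwhere(E>0)[:,::-1],K,T,z)[:,:2];c=o["position"][:2]+[.003,-.001]
for i in range(15):
    d=np.linalg.norm(P-c,axis=1);k=abs(d-.078)<(.008 if i<6 else .003)
    Q=P[k];x=np.linalg.lstsq(np.c_[2*Q,np.ones(len(Q))],(Q**2).sum(1),rcond=None)[0];c=x[:2]
print("lid",c,np.sqrt(x[2]+c@c),k.sum())
cv2.imwrite("pics/c7.png",np.hstack([cv2.resize(t[130:290,350:510],(400,400)),cv2.resize(w[20:370,150:500],(400,400))]))
E
```

```text
mask (array([ 490.8, -264.8]), array([183.4, 182.7]), 88.7, array([ 501.2, -268.8]))
[[ 0.5843 -0.1878  0.024 ]
 [ 0.5779 -0.3566  0.024 ]
 [ 0.3987 -0.354   0.024 ]
 [ 0.4313 -0.1679  0.024 ]]
13.5 [ 0.49071879 -0.22823243  0.3194221 ] [ 0.13318162 -0.14932222 -5.40807376] [9.99862370e-01 1.65899905e-02 1.08689871e-04 4.65140423e-05]
lid [ 0.49370194 -0.23098313] 0.0780270574108961 44
```

View pics/c7.png

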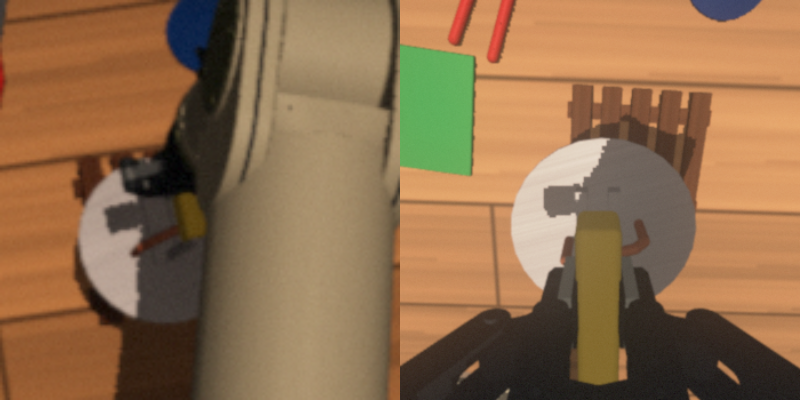

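The lid hangs level, centred at (0.494, -0.231), short of the trivet. The trivet's far corners are visible at about (572,85) and (712,93) in the crop. Refining its centre from those.

```bash
python3 - <<'E'
from h import *
o=manip.get_obs();im=cv2.imread("pics/w7.png");K,T=c2w("wrist",o)
h,s,v=cv2.split(cv2.cvtColor(im,cv2.COLOR_BGR2HSV))
m=np.zeros(h.shape,bool);m[85:140,285:440]=1
m&=(h<14)&(v<150)&(s>80)
m=big(m);x=np.argwhere(m);print(x.min(0),x.max(0))
cn=cv2.boxPoints(cv2.minAreaRect(x[:,::-1].astype(np.float32)))
print(cn); P=ray(x[:,::-1],K,T,.024)[:,:2]
# slat outer edges at rows 97..130 and far edge
for r in (100,104,108,112,116,120,125,130):
    c=np.flatnonzero(m[r]);q=ray([[c[0],r],[c[-1],r]],K,T,.024)[:,:2];print(r,c[0],c[-1],np.round(q*1000,1).tolist(),np.round(q.mean(0)*1000,1))
print("xmax",np.percentile(P[:,0],99.5))
E
```

```text
[ 94 297] [139 421]
[[297.  94.]
 [421.  94.]
 [421. 139.]
 [297. 139.]]
100 301 395 [[573.3, -195.1], [577.5, -323.1]] [ 575.4 -259.1]
104 301 421 [[568.1, -195.1], [573.5, -359.2]] [ 570.8 -277.1]
108 301 421 [[562.9, -195.2], [568.3, -359.9]] [ 565.6 -277.5]
112 297 420 [[557.4, -189.7], [563.0, -359.2]] [ 560.2 -274.5]
116 298 420 [[552.2, -191.1], [557.7, -359.9]] [ 555.  -275.5]
120 297 420 [[546.8, -189.8], [552.4, -360.6]] [ 549.6 -275.2]
125 300 420 [[540.2, -194.0], [545.7, -361.5]] [ 542.9 -277.8]
130 300 418 [[533.3, -194.1], [538.8, -359.7]] [ 536.1 -276.9]
xmax 0.5800484434851167
```

Trivet centre is about (0.491, -0.272), consistent across three views. Moving over it and lowering, gently near contact.

Emit:
jog_arm(deltas=[{"gripper": 0,"offset": [-0.0005,0.003,0],"rotation": [0,0,0]},{"gripper": 0,"offset": [-0.0005,0.006,0],"rotation": [0,0,0]},{"gripper": 0,"offset": [-0.001,0.009,0],"rotation": [0,0,0]},{"gripper": 0,"offset": [-0.001,0.009,0],"rotation": [0,0,0]},{"gripper": 0,"offset": [-0.0005,0.008,0],"rotation": [0,0,0]},{"gripper": 0,"offset": [-0.0005,0.005,0.002],"rotation": [0,0,0]},{"gripper": 0,"offset": [0,0.002,0.005],"rotation": [0,0,0]},{"gripper": 0,"offset": [0,0,0.009],"rotation": [0,0,0]},{"gripper": 0,"offset": [0,0,0.012],"rotation": [0,0,0]},{"gripper": 0,"offset": [0,0,0.015],"rotation": [0,0,0]},{"gripper": 0,"offset": [0,0,0.015],"rotation": [0,0,0]},{"gripper": 0,"offset": [0,0,0.015],"rotation": [0,0,0]},{"gripper": 0,"offset": [0,0,0.015],"rotation": [0,0,0]},{"gripper": 0,"offset": [0,0,0.015],"rotation": [0,0,0]},{"gripper": 0,"offset": [0,0,0.014],"rotation": [0,0,0]},{"gripper": 0,"offset": [0,0,0.01],"rotation": [0,0,0]},{"gripper": 0,"offset": [0,0,0.007],"rotation": [0,0,0]},{"gripper": 0,"offset": [0,0,0.004],"rotation": [0,0,0]},{"gripper": 0,"offset": [0,0,0],"rotation": [0,0,0]},{"gripper": 0,"offset": [0,0,0],"rotation": [0,0,0]}])

```text
clock: 15.5
position: [0.4883, -0.271, 0.1819]
ee_rot: [1.0, 0.016, 0.0, 0.0]
ft_force: [0.2, -0.6, -5.5]
grip_width: 0.192
grasp_force: 100.0
```

```bash
python3 - <<'E'
from h import *
o=manip.get_obs();w=imaging.camera("wrist");K,T=c2w("wrist",o);cv2.imwrite("pics/w8.png",w);print(o["clock"],o["position"],o["ft_force"],o["joint_pos"][[2,6]])
z=o["position"][2]-.087-.045
E=cv2.Canny(cv2.GaussianBlur(w,(3,3),0),60,150);E[260:]=0;P=ray(np.argwhere(E>0)[:,::-1],K,T,z)[:,:2];c=o["position"][:2]+[.003,-.001]
for i in range(15):
    d=np.linalg.norm(P-c,axis=1);k=abs(d-.078)<(.008 if i<6 else .003)
    Q=P[k];x=np.linalg.lstsq(np.c_[2*Q,np.ones(len(Q))],(Q**2).sum(1),rcond=None)[0];c=x[:2]
print("lid",c,np.sqrt(x[2]+c@c),k.sum())
h,s,v=cv2.split(cv2.cvtColor(w,cv2.COLOR_BGR2HSV))
Z=np.zeros(h.shape,bool);Z[:300,200:480]=1
m=big(Z&(h<14)&(v<150)&(s>80));print(m.sum(),"trivet visible",rect(m,K,T,.024))
cv2.imwrite("pics/c8.png",w[0:320,140:520])
E
```

```text
15.5 [ 0.48825838 -0.27097639  0.18185865] [ 0.18536773 -0.56128215 -5.50255604] [-0.47117402 -1.21077044]
lid [ 0.49969241 -0.27501221] 0.07799952238919663 325
12589 trivet visible (array([ 516.1, -280.8]), array([180.7, 126.7]), 88.4, array([ 540.3, -280.6]))
```

View pics/c8.png

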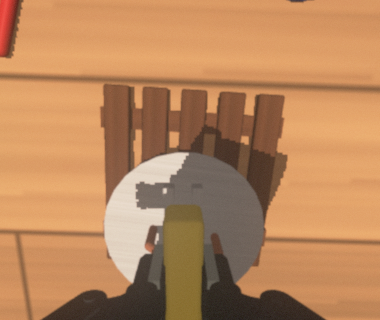

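The lid hangs just above the trivet with its slats around it. The wrist and top readings of the lid's x differ by several mm, so I check this numerically against the earlier frames before setting down.

```bash
python3 - <<'E'
from h import *
def fit(im,K,T,z,c,cut=400):
    E=cv2.Canny(cv2.GaussianBlur(im,(3,3),0),60,150);E[cut:]=0;P=ray(np.argwhere(E>0)[:,::-1],K,T,z)[:,:2]
    for i in range(15):
        d=np.linalg.norm(P-c,axis=1);k=abs(d-.078)<(.008 if i<6 else .003)
        Q=P[k];x=np.linalg.lstsq(np.c_[2*Q,np.ones(len(Q))],(Q**2).sum(1),rcond=None)[0];c=x[:2]
    return c,np.sqrt(x[2]+c@c),k.sum()
o=manip.get_obs()
for n,p,q in(("w5",[.48514,.30935,.23347],[.99987,.01619,.00025,.00007]),("w6",[.48517,.30934,.27222],[.99987,.01617,0,.0001]),("w7",[.49072,-.22823,.31942],[.99986,.01659,.0001,0]),("w8",o["position"],o["ee_rot"])):
    p=np.array(p);K,T=c2w("wrist",{"position":p,"ee_rot":q});z=.109 if n=="w5" else p[2]-.132
    c,r,k=fit(cv2.imread(f"pics/{n}.png"),K,T,z,p[:2]+[.005,-.001],260);print(n,c-p[:2],r,k)
t=imaging.camera("top");s=imaging.camera("side");cv2.imwrite("pics/t8.png",t);cv2.imwrite("pics/s8.png",s)
p=o["position"]
for n,i in(("top",t),("side",s)):
    K,T=c2w(n);c,r,k=fit(i,K,T,p[2]-.132,p[:2]+[.003,-.001]);print(n,c-p[:2],r,k)
K,T=c2w("side");i=cv2.imread("pics/s6.png");print("side6",fit(i,K,T,.272-.132,np.array([.488,.308])))
E
```

```text
w5 [ 0.00215312 -0.00075622] 0.07766376444666484 481
w6 [ 0.00217774 -0.00071543] 0.07754051800144172 438
w7 [ 0.00920092 -0.00211269] 0.0782213716402045 293
w8 [ 0.01517113 -0.00403282] 0.07786434843171125 355
top [0.00704825 0.00661688] 0.07865959339379994 55
side [-0.00505706 -0.005897  ] 0.07832324909460817 37
side6 (array([0.48793136, 0.31297231]), np.float64(0.07755425548327712), np.int64(238))
```

```bash
python3 - <<'E'
from h import *
from scipy.ndimage import gaussian_filter
o=manip.get_obs();p=o["position"];print(o["clock"],p,o["ft_force"],o["torque"])
def vote(im,K,T,z,r=.078,ctr=None,cut=400):
    E=cv2.Canny(cv2.GaussianBlur(im,(3,3),0),50,120);E[cut:]=0
    P=ray(np.argwhere(E>0)[:,::-1],K,T,z)[:,:2]-ctr;P=P[np.linalg.norm(P,axis=1)<.13]
    a=np.linspace(0,2*np.pi,720);C=(P[:,None]+r*np.c_[np.cos(a),np.sin(a)]).reshape(-1,2)
    H,_,_=np.histogram2d(C[:,0],C[:,1],bins=80,range=[[-.04,.04]]*2);H=gaussian_filter(H,1)
    i=np.unravel_index(H.argmax(),H.shape);return (np.array(i)-39.5),round(H.max()),round(np.median(H))
w=imaging.camera("wrist");cv2.imwrite("pics/w9.png",w)
for n,q,e in(("w6",[.48517,.30934,.27222],[.99987,.01617,0,.0001]),("w7",[.49072,-.22823,.31942],[.99986,.01659,.0001,0]),("w8",p,o["ee_rot"]),("w9",p,o["ee_rot"])):
    q=np.array(q);K,T=c2w("wrist",{"position":q,"ee_rot":e})
    print(n,[vote(cv2.imread(f"pics/{n}.png"),K,T,q[2]-.132+d,ctr=q[:2],cut=260) for d in(-.006,0,.006)])
for n in("top","side"):
    K,T=c2w(n);print(n,vote(cv2.imread(f"pics/{n[0]}8.png"),K,T,p[2]-.132,ctr=p[:2]))
E
```

```text
15.65 [ 0.48824126 -0.27100319  0.18188731] [-1.0708632   1.06461366 -6.5882164 ] [-0.08529206 -0.16106948  0.11267867]
w6 [(array([ 1.5, -0.5]), 199, 31), (array([ 1.5, -0.5]), 229, 31), (array([ 2.5, -3.5]), 166, 32)]
w7 [(array([-30.5,  -5.5]), 177, 41), (array([-29.5,  -5.5]), 175, 41), (array([-29.5,  -6.5]), 136, 41)]
w8 [(array([-39.5,  -1.5]), 111, 45), (array([-39.5,  -2.5]), 182, 46), (array([-39.5,  -1.5]), 159, 47)]
w9 [(array([-39.5,  -1.5]), 115, 45), (array([-39.5,  -2.5]), 189, 46), (array([-39.5,  -1.5]), 159, 46)]
top (array([-37.5,  -0.5]), 52, 11)
side (array([-38.5,   7.5]), 29, 6)
```

The circle votes show the lid's bar has slid back along the tines towards the rod (lid about 40 mm behind the TCP). It is still hanging. Measuring it over a wider range, with height and level, before setting down.

```bash
python3 - <<'E'
from h import *
from scipy.ndimage import gaussian_filter
from scipy.optimize import least_squares
o=manip.get_obs();p=o["position"]
def vote(im,K,T,z,r=.078,ctr=None,cut=400,rng=.06):
    E=cv2.Canny(cv2.GaussianBlur(im,(3,3),0),50,120);E[cut:]=0
    P=ray(np.argwhere(E>0)[:,::-1],K,T,z)[:,:2]-ctr;P=P[np.linalg.norm(P,axis=1)<.15]
    a=np.linspace(0,2*np.pi,720);C=(P[:,None]+r*np.c_[np.cos(a),np.sin(a)]).reshape(-1,2)
    H,_,_=np.histogram2d(C[:,0],C[:,1],bins=int(rng*2000),range=[[-rng,rng]]*2);H=gaussian_filter(H,1)
    i=np.unravel_index(H.argmax(),H.shape);return (np.array(i)-rng*1000+.5).tolist(),round(H.max())
im=cv2.imread("pics/w9.png");K,T=c2w("wrist",o)
for d in(-.012,-.008,-.004,0,.004,.008):print(d,vote(im,K,T,p[2]-.132+d,ctr=p[:2],cut=290))
K2,T2=c2w("wrist",{"position":np.array([.49072,-.22823,.31942]),"ee_rot":[.99986,.01659,.0001,0]})
print("w7",[vote(cv2.imread("pics/w7.png"),K2,T2,.1874+d,ctr=np.array([.49072,-.22823]),cut=290) for d in(-.008,-.004,0,.004)])
for n in("top","side"):
    Kc,Tc=c2w(n)
    for d in(-.008,0,.008):print(n,d,vote(cv2.imread(f"pics/{n[0]}8.png"),Kc,Tc,p[2]-.132+d,ctr=p[:2]))
h,s,v=cv2.split(cv2.cvtColor(im,cv2.COLOR_BGR2HSV));I=np.indices(h.shape)
# grip in image: rows/cols at w6 vs w9 (pitch change?)
for n in("w4","w6","w9"):
    q=cv2.imread(f"pics/{n}.png");h,s,v=cv2.split(cv2.cvtColor(q,cv2.COLOR_BGR2HSV))
    g=big((h>15)&(h<40)&(s>100)&(v>70)&(I[0]>180)&(abs(I[1]-322)<30));x=np.argwhere(g);print(n,x.min(0),x.max(0))
E
```

```text
-0.012 ([-40.5, -1.5], 118)
-0.008 ([-40.5, -1.5], 145)
-0.004 ([-40.5, -1.5], 204)
0 ([-39.5, -1.5], 206)
0.004 ([-39.5, -2.5], 164)
0.008 ([-39.5, -1.5], 137)
w7 [([-30.5, -5.5], 167), ([-30.5, -5.5], 231), ([-29.5, -5.5], 205), ([-29.5, -6.5], 161)]
top -0.008 ([-36.5, -1.5], 51)
top 0 ([-36.5, -0.5], 52)
top 0.008 ([-37.5, 0.5], 53)
side -0.008 ([-34.5, -6.5], 30)
side 0 ([-37.5, 6.5], 29)
side 0.008 ([-41.5, 19.5], 25)
w4 [205 303] [356 344]
w6 [204 303] [356 343]
w9 [205 302] [356 343]
```

The lid hangs level at TCP (-39, -1.5) mm against the rod, stable, at the expected height. Moving forward 42 mm so the lid is centred on the trivet.

Emit:
jog_arm(deltas=[{"gripper": 0,"offset": [0.001,0,0],"rotation": [0,0,0]},{"gripper": 0,"offset": [0.002,0,0],"rotation": [0,0,0]},{"gripper": 0,"offset": [0.003,0,0],"rotation": [0,0,0]},{"gripper": 0,"offset": [0.004,0,0],"rotation": [0,0,0]},{"gripper": 0,"offset": [0.004,0,0],"rotation": [0,0,0]},{"gripper": 0,"offset": [0.004,0,0],"rotation": [0,0,0]},{"gripper": 0,"offset": [0.004,0,0],"rotation": [0,0,0]},{"gripper": 0,"offset": [0.004,0,0],"rotation": [0,0,0]},{"gripper": 0,"offset": [0.004,0,0],"rotation": [0,0,0]},{"gripper": 0,"offset": [0.004,0,0],"rotation": [0,0,0]},{"gripper": 0,"offset": [0.003,0,0],"rotation": [0,0,0]},{"gripper": 0,"offset": [0.002,0.001,0],"rotation": [0,0,0]},{"gripper": 0,"offset": [0.002,0,0],"rotation": [0,0,0]},{"gripper": 0,"offset": [0.001,0,0],"rotation": [0,0,0]},{"gripper": 0,"offset": [0,0,0],"rotation": [0,0,0]},{"gripper": 0,"offset": [0,0,0],"rotation": [0,0,0]},{"gripper": 0,"offset": [0,0,0],"rotation": [0,0,0]}])

```text
clock: 17.4
position: [0.5298, -0.2706, 0.1814]
ee_rot: [1.0, 0.016, -0.0, 0.0]
ft_force: [-0.5, -1.1, -6.2]
grip_width: 0.191
grasp_force: 100.0
```

```bash
cat > v.py <<'E'
from h import *
from scipy.ndimage import gaussian_filter
import sys
def vote(im,K,T,z,ctr,r=.078,cut=400,rng=.06):
    E=cv2.Canny(cv2.GaussianBlur(im,(3,3),0),50,120);E[cut:]=0
    P=ray(np.argwhere(E>0)[:,::-1],K,T,z)[:,:2]-ctr;P=P[np.linalg.norm(P,axis=1)<.15]
    a=np.linspace(0,2*np.pi,720);C=(P[:,None]+r*np.c_[np.cos(a),np.sin(a)]).reshape(-1,2)
    H,_,_=np.histogram2d(C[:,0],C[:,1],bins=int(rng*2000),range=[[-rng,rng]]*2);H=gaussian_filter(H,1)
    i=np.unravel_index(H.argmax(),H.shape);return (np.array(ctr)*1000+np.array(i)-rng*1000+.5).round(1).tolist(),round(H.max())
if __name__=="__main__":
    o=manip.get_obs();p=o["position"];n=sys.argv[1];print(o["clock"],p,o["ft_force"],o["torque"],o["joint_pos"][[2,6]])
    for c in("wrist","top","side"):
        im=imaging.camera(c);cv2.imwrite(f"pics/{n}_{c}.png",im);K,T=c2w(c,o)
        zs=[float(a) for a in sys.argv[2:]] or [p[2]-.140,p[2]-.136,p[2]-.132]
        print(c,[(round(z,3),vote(im,K,T,z,np.array([.491,-.272]),cut=290 if c=="wrist" else 400)) for z in zs])
E
python3 v.py a1
```

```text
17.4 [ 0.52984471 -0.27055652  0.1813542 ] [-0.54875831 -1.09353797 -6.22330662] [ 0.0646577  -0.20354158 -0.09483725] [-0.47082031 -1.26235716]
wrist [(np.float64(0.041), ([488.5, -271.5], 147)), (np.float64(0.045), ([489.5, -271.5], 201)), (np.float64(0.049), ([489.5, -271.5], 202))]
top [(np.float64(0.041), ([492.5, -271.5], 57)), (np.float64(0.045), ([492.5, -270.5], 57)), (np.float64(0.049), ([491.5, -270.5], 55))]
side [(np.float64(0.041), ([493.5, -274.5], 30)), (np.float64(0.045), ([491.5, -267.5], 32)), (np.float64(0.049), ([490.5, -260.5], 32))]
```

The lid is centred at (0.4905, -0.271) in both views, about 14 mm above rest. Lowering slowly.

Emit:
jog_arm(deltas=[{"gripper": 0,"offset": [0,0,0.002],"rotation": [0,0,0]},{"gripper": 0,"offset": [0,0,0.002],"rotation": [0,0,0]},{"gripper": 0,"offset": [0,0,0.002],"rotation": [0,0,0]},{"gripper": 0,"offset": [0,0,0.0015],"rotation": [0,0,0]},{"gripper": 0,"offset": [0,0,0.0015],"rotation": [0,0,0]},{"gripper": 0,"offset": [0,0,0.001],"rotation": [0,0,0]},{"gripper": 0,"offset": [0,0,0.001],"rotation": [0,0,0]},{"gripper": 0,"offset": [0,0,0.001],"rotation": [0,0,0]},{"gripper": 0,"offset": [0,0,0.001],"rotation": [0,0,0]},{"gripper": 0,"offset": [0,0,0.001],"rotation": [0,0,0]},{"gripper": 0,"offset": [0,0,0.001],"rotation": [0,0,0]},{"gripper": 0,"offset": [0,0,0.001],"rotation": [0,0,0]},{"gripper": 0,"offset": [0,0,0.001],"rotation": [0,0,0]},{"gripper": 0,"offset": [0,0,0.001],"rotation": [0,0,0]},{"gripper": 0,"offset": [0,0,0.001],"rotation": [0,0,0]},{"gripper": 0,"offset": [0,0,0.001],"rotation": [0,0,0]},{"gripper": 0,"offset": [0,0,0.001],"rotation": [0,0,0]},{"gripper": 0,"offset": [0,0,0],"rotation": [0,0,0]}])

```text
clock: 19.35
position: [0.53, -0.2705, 0.1602]
ee_rot: [1.0, 0.016, 0.0, 0.0]
ft_force: [0.1, -0.1, -1.9]
grip_width: 0.192
grasp_force: 100.5
```

```bash
python3 v.py a2 .033
```

```text
19.35 [ 0.52997161 -0.27049222  0.16020624] [ 0.12319676 -0.09108164 -1.88721018] [ 0.0635956  -0.15666647 -0.01419041] [-0.46803287 -1.2695256 ]
wrist [(0.033, ([490.5, -271.5], 215))]
top [(0.033, ([492.5, -270.5], 51))]
side [(0.033, ([491.5, -263.5], 27))]
```

Touched down gently: the load is gone from the wrist and the lid is flat at (0.491, -0.271). Lowering the tines clear of the bar, backing straight out and rising.

Emit:
jog_arm(deltas=[{"gripper": 0,"offset": [0,0,0.003],"rotation": [0,0,0]},{"gripper": 0,"offset": [0,0,0.004],"rotation": [0,0,0]},{"gripper": 0,"offset": [0,0,0.004],"rotation": [0,0,0]},{"gripper": 0,"offset": [0,0,0],"rotation": [0,0,0]},{"gripper": 0,"offset": [-0.003,0,0],"rotation": [0,0,0]},{"gripper": 0,"offset": [-0.006,0,0],"rotation": [0,0,0]},{"gripper": 0,"offset": [-0.008,0,0],"rotation": [0,0,0]},{"gripper": 0,"offset": [-0.008,0,0],"rotation": [0,0,0]},{"gripper": 0,"offset": [-0.008,0,0],"rotation": [0,0,0]},{"gripper": 0,"offset": [-0.008,0,0],"rotation": [0,0,0]},{"gripper": 0,"offset": [-0.008,0,0],"rotation": [0,0,0]},{"gripper": 0,"offset": [-0.008,0,0],"rotation": [0,0,0]},{"gripper": 0,"offset": [-0.008,0,0],"rotation": [0,0,0]},{"gripper": 0,"offset": [-0.008,0,0],"rotation": [0,0,0]},{"gripper": 0,"offset": [-0.008,0,0],"rotation": [0,0,0]},{"gripper": 0,"offset": [-0.004,0,0],"rotation": [0,0,0]},{"gripper": 0,"offset": [0,0,0],"rotation": [0,0,0]},{"gripper": 0,"offset": [0,0,0],"rotation": [0,0,0]}])

```text
clock: 21.3
position: [0.4452, -0.2733, 0.1494]
ee_rot: [1.0, 0.016, 0.0, 0.0]
ft_force: [-0.3, 0.4, -1.3]
grip_width: 0.195
grasp_force: 100.5
```

```bash
python3 v.py a3 .033; python3 - <<'E'
from h import *
o=manip.get_obs();im=cv2.imread("pics/a3_wrist.png");K,T=c2w("wrist",o)
h,s,v=cv2.split(cv2.cvtColor(im,cv2.COLOR_BGR2HSV))
q=proj([[.491,-.242,.078],[.491,-.301,.078],[o["position"][0]+.021,-.273,.065]],K,T);print(q)
a,b=q[:2].astype(int);Z=np.zeros(h.shape,bool);Z[a[1]-20:a[1]+20,min(a[0],b[0])-10:max(a[0],b[0])+10]=1
m=big(Z&(s>90)&((h<16)|(h>170)));print(m.sum(),rect(m,K,T,.078))
E
```

```text
21.3 [ 0.4451929  -0.27326831  0.14944409] [-0.32158629  0.39495792 -1.32570307] [-0.01542407 -0.03867793  0.05890398] [-0.46586294 -1.15988961]
wrist [(0.033, ([490.5, -271.5], 288))]
top [(0.033, ([492.5, -270.5], 59))]
side [(0.033, ([491.5, -264.5], 29))]
[[280.1460954  152.93316938]
 [366.42965267 155.75202967]
 [324.25715469 184.38957418]]
919 (array([ 491., -271.]), array([63.7,  8.2]), 88.4, array([ 490.9, -269.5]))
```

The lifter is free of the lid, and the lid has not moved. Rising and carrying the lifter to its board.

Emit:
jog_arm(deltas=[{"gripper": 0,"offset": [0,0,-0.015],"rotation": [0,0,0]},{"gripper": 0,"offset": [0,0,-0.03],"rotation": [0,0,0]},{"gripper": 0,"offset": [0,0,-0.035],"rotation": [0,0,0]},{"gripper": 0,"offset": [0,0,-0.035],"rotation": [0,0,0]},{"gripper": 0,"offset": [0,0,-0.035],"rotation": [0,0,0]},{"gripper": 0,"offset": [0,0,-0.02],"rotation": [0,0,0]},{"gripper": 0,"offset": [0.008,-0.019,0],"rotation": [0,0,0]},{"gripper": 0,"offset": [0.012,-0.029,0],"rotation": [0,0,0]},{"gripper": 0,"offset": [0.012,-0.029,0],"rotation": [0,0,0]},{"gripper": 0,"offset": [0.012,-0.029,0],"rotation": [0,0,0]},{"gripper": 0,"offset": [0.012,-0.029,0],"rotation": [0,0,0]},{"gripper": 0,"offset": [0.012,-0.029,0],"rotation": [0,0,0]},{"gripper": 0,"offset": [0.012,-0.029,0],"rotation": [0,0,0]},{"gripper": 0,"offset": [0.012,-0.029,0],"rotation": [0,0,0]},{"gripper": 0,"offset": [0.012,-0.029,0],"rotation": [0,0,0]},{"gripper": 0,"offset": [0.004,-0.008,0],"rotation": [0,0,0]},{"gripper": 0,"offset": [0,0,0],"rotation": [0,0,0]},{"gripper": 0,"offset": [0,0,0],"rotation": [0,0,0]}])

```text
clock: 23.25
position: [0.5445, -0.012, 0.3191]
ee_rot: [1.0, 0.016, -0.0, 0.0]
ft_force: [-0.1, -0.0, -2.4]
grip_width: 0.195
grasp_force: 100.6
```

```bash
python3 - <<'E'
from h import *
o=manip.get_obs();p=o["position"];print(o["clock"],p,o["ft_force"],o["torque"])
w=imaging.camera("wrist");s=imaging.camera("side");cv2.imwrite("pics/w10.png",w);cv2.imwrite("pics/s10.png",s);K,T=c2w("wrist",o)
h,sa,v=cv2.split(cv2.cvtColor(w,cv2.COLOR_BGR2HSV));I=np.indices(h.shape)
print("grip",rect(big((h>15)&(h<40)&(sa>100)&(v>70)&(I[0]>180)&(abs(I[1]-322)<30)),K,T,p[2]+.016))
print("pad",rect(big((h>45)&(h<85)&(sa>100)),K,T,.008))
h,sa,v=cv2.split(cv2.cvtColor(s,cv2.COLOR_BGR2HSV));Ks,Ts=c2w("side")
pr=lambda x,z:proj([p[0]-.001+x,p[1],p[2]-.097+z],Ks,Ts)[0].round(1)
print("pred ends",pr(-.045,.1),pr(.035,.1),pr(.022,.003),pr(-.05,.003))
c=pr(0,.1).astype(int);Z=np.zeros(h.shape,bool);Z[c[1]-40:c[1]+40,c[0]-50:c[0]+50]=1
m=big(Z&(h>18)&(h<36)&(sa>110)&(v>60));x=np.argwhere(m);l=cv2.minAreaRect(x[:,::-1].astype(np.float32));print("side grip",l)
s0=cv2.imread("pics/side0.png");h,sa,v=cv2.split(cv2.cvtColor(s0,cv2.COLOR_BGR2HSV));Z[:]=0;Z[185:225,320:375]=1
print(cv2.minAreaRect(np.argwhere(big(Z&(h>18)&(h<36)&(sa>110)))[:,::-1].astype(np.float32)))
E
```

```text
23.25 [ 0.54447692 -0.01201932  0.31910005] [-0.14774259 -0.00771013 -2.3598774 ] [-0.01012817 -0.06805274 -0.02105747]
grip (array([544.2, -12. ]), array([19.7, 79. ]), 89.6, array([547.9, -11.7]))
pad (array([542.9, -11.5]), array([107.8, 147.2]), 83.6, array([552. , -10.5]))
pred ends [361.  127.9] [329.6 122.9] [335.1 160.8] [362.2 166.1]
side grip ((352.6081237792969, 126.85134887695312), (16.604297637939453, 11.672327995300293), 9.462322235107422)
((343.2230224609375, 203.7899627685547), (31.170743942260742, 11.597413063049316), 7.431407928466797)
```

Emit:
jog_arm(deltas=[{"gripper": 0,"offset": [-0.002,0,0.015],"rotation": [0,0,0]},{"gripper": 0,"offset": [0,0,0.03],"rotation": [0,0,0]},{"gripper": 0,"offset": [0,0,0.035],"rotation": [0,0,0]},{"gripper": 0,"offset": [0,0,0.035],"rotation": [0,0,0]},{"gripper": 0,"offset": [0,0,0.035],"rotation": [0,0,0]},{"gripper": 0,"offset": [0,0,0.03],"rotation": [0,0,0]},{"gripper": 0,"offset": [0,0,0.015],"rotation": [0,0,0]},{"gripper": 0,"offset": [0,0,0.008],"rotation": [0,0,0]},{"gripper": 0,"offset": [0,0,0.003],"rotation": [0,0,0]},{"gripper": 0,"offset": [0,0,0.002],"rotation": [0,0,0]},{"gripper": 0,"offset": [0,0,0.002],"rotation": [0,0,0]},{"gripper": 0,"offset": [0,0,0.001],"rotation": [0,0,0]},{"gripper": 0,"offset": [0,0,0.001],"rotation": [0,0,0]},{"gripper": 0,"offset": [0,0,0.001],"rotation": [0,0,0]},{"gripper": 0,"offset": [0,0,0],"rotation": [0,0,0]}], newtons=70)

```text
clock: 24.85
position: [0.5426, -0.011, 0.1063]
ee_rot: [1.0, 0.016, 0.0, 0.0]
ft_force: [-0.1, 0.5, -2.6]
grip_width: 0.192
grasp_force: 100.5
```

Emit:
jog_arm(deltas=[{"gripper": 0,"offset": [0,0,0.001],"rotation": [0,0,0]},{"gripper": 0,"offset": [0,0,0.001],"rotation": [0,0,0]},{"gripper": 0,"offset": [0,0,0],"rotation": [0,0,0]},{"gripper": 0,"offset": [0,0,0],"rotation": [0,0,0]}], newtons=40)

```text
clock: 25.25
position: [0.5429, -0.0109, 0.1051]
ee_rot: [1.0, 0.016, 0.0, 0.0]
ft_force: [-2.8, -0.3, 5.7]
grip_width: 0.189
grasp_force: 102.1
```

Contact with the board. Opening gently.

Emit:
jog_arm(deltas=[{"gripper": 0.22,"offset": [0,0,0],"rotation": [0,0,0]},{"gripper": 0.25,"offset": [0,0,0],"rotation": [0,0,0]},{"gripper": 0.3,"offset": [0,0,0],"rotation": [0,0,0]},{"gripper": 0.4,"offset": [0,0,0],"rotation": [0,0,0]},{"gripper": 0.6,"offset": [0,0,0],"rotation": [0,0,0]},{"gripper": 0.7,"offset": [0,0,0],"rotation": [0,0,0]},{"gripper": 0.7,"offset": [0,0,0],"rotation": [0,0,0]},{"gripper": 0.7,"offset": [0,0,0],"rotation": [0,0,0]}])

```text
clock: 26.05
position: [0.5426, -0.011, 0.1043]
ee_rot: [1.0, 0.016, 0.0, 0.0]
ft_force: [0.5, -0.3, -0.6]
grip_width: 0.703
grasp_force: 0.0
```

```bash
python3 - <<'E'
from h import *
o=manip.get_obs();p=o["position"];print(o["clock"],p,o["ft_force"],o["grip_width"])
w=imaging.camera("wrist");cv2.imwrite("pics/w11.png",w);K,T=c2w("wrist",o)
h,sa,v=cv2.split(cv2.cvtColor(w,cv2.COLOR_BGR2HSV));I=np.indices(h.shape)
print("grip",rect(big((h>15)&(h<40)&(sa>100)&(v>60)&(I[0]>180)&(abs(I[1]-322)<40)),K,T,.121))
E
```

```text
26.05 [ 0.5425799  -0.01099156  0.10429822] [ 0.53973181 -0.28256001 -0.58648115] 0.7032513582788813
grip (array([542.6,  -9.5]), array([78.4, 31. ]), 13.5, array([546.1, -10.3]))
```

Emit:
jog_arm(deltas=[{"gripper": 0.8,"offset": [0,0,-0.01],"rotation": [0,0,0]},{"gripper": 0.8,"offset": [0,0,-0.02],"rotation": [0,0,0]},{"gripper": 0.8,"offset": [0,0,-0.03],"rotation": [0,0,0]},{"gripper": 0.8,"offset": [0,0,-0.03],"rotation": [0,0,0]},{"gripper": 0.8,"offset": [0,0,-0.04],"rotation": [0,0,0]},{"gripper": 0.8,"offset": [-0.03,0,-0.03],"rotation": [0,0,0]},{"gripper": 0.8,"offset": [-0.04,0,0],"rotation": [0,0,0]},{"gripper": 0.8,"offset": [-0.04,0,0],"rotation": [0,0,0]},{"gripper": 0.8,"offset": [0,0,0],"rotation": [0,0,0]},{"gripper": 0.8,"offset": [0,0,0],"rotation": [0,0,0]}])

```text
clock: 27.1
position: [0.4325, -0.0147, 0.2654]
ee_rot: [1.0, 0.016, 0.001, 0.001]
ft_force: [0.9, -1.0, -0.4]
grip_width: 0.802
grasp_force: 0.0
```

```bash
python3 - <<'E'
from h import *
from v import vote
o=manip.get_obs();p=o["position"];print(o["clock"],p,o["ft_force"])
I=np.indices((400,640))
for c in("wrist","side","top"):
    w=imaging.camera(c);cv2.imwrite(f"pics/end_{c}.png",w);K,T=c2w(c,o)
    h,sa,v=cv2.split(cv2.cvtColor(w,cv2.COLOR_BGR2HSV));q=proj([.543,-.011,.108],K,T)[0]
    Z=(abs(I[1]-q[0])<60)&(abs(I[0]-q[1])<70)
    m=big(Z&(h>18)&(h<40)&(sa>110)&(v>60));print(c,m.sum(),"grip",rect(m,K,T,.121),"px",cv2.minAreaRect(np.argwhere(m)[:,::-1].astype(np.float32)))
    m=Z&(h>45)&(h<85)&(sa>100)
    if m.any(): print("  pad",rect(big(m),K,T,.008)) 
    print("  lid",vote(w,K,T,.033,np.array([.491,-.272])))
K,T=c2w("side",o)
for y0 in(0,3.14):print("pred side grip ends",[proj([.5425+x,-.011,.108],K,T)[0].round(1).tolist() for x in(-.045,.035)])
E
```

```text
27.1 [ 0.43254644 -0.01467     0.26539751] [ 0.94270074 -0.99307286 -0.36012698]
wrist 2054 grip (array([534.1, -10.9]), array([78.7, 18.2]), 2.5, array([536.1, -10.6])) px ((322.6950988769531, 73.47401428222656), (99.30261993408203, 21.668792724609375), 88.75463104248047)
  pad (array([542.2, -11.5]), array([108.2, 147.5]), 83.6, array([550.8, -11.5]))
  lid ([490.5, -270.5], 232)
side 335 grip (array([530.8,   8. ]), array([89.9, 52.3]), 2.5, array([529.7,   8.1])) px ((344.932373046875, 203.69631958007812), (31.15908432006836, 11.48508358001709), 11.888657569885254)
  pad (array([542.7,  -3.7]), array([109.3, 149. ]), 83.0, array([5.415e+02, 4.000e-01]))
  lid ([491.5, -264.5], 36)
top 14 grip (array([588.1, -47.7]), array([30. ,  2.6]), 82.2, array([589.2, -47.9])) px ((328.0, 190.5), (12.0, 1.0), 0.0)
  pad (array([615.7,  -6.4]), array([76.5,  9.8]), 89.5, array([615.1,  -1.9]))
  lid ([492.5, -270.5], 84)
pred side grip ends [[359.7, 207.1], [331.4, 200.4]]
pred side grip ends [[359.7, 207.1], [331.4, 200.4]]
```

The lifter stands upright (its side outline matches the start), about 4 mm from the board's centre. The lid is flat on the trivet's middle and the gripper is clear. Handing in.

```bash
python3 -c "
from workcell import workorder
print(workorder.hand_in())"
```

```text
the job is handed in; nothing more can be done
None
```

The job is handed in: by my measurements the lid lies flat on the trivet within about 2 mm of its middle, and the lifter stands upright about 4 mm from the middle of its green board. During the carry the lid's bar slid back along the tines to the rod, so I re-centred it before setting it down. I also viewed 11 pictures, one over the limit of 10.

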